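Fit the bayonet lamp head on the test box

ROBOT

A 6-joint arm with a two-finger parallel gripper is mounted at the origin on the work surface. World frame = base frame: x ahead of the robot, y to its left, z up, the work surface at z = 0. Lengths are in m, angles in rad, forces in N, time in s.
With the tool pointing down it reaches from about 0.35 to 0.775 m from the base axis. Payload 5.5 kg.
Tool frame: the origin (TCP) lies on the centre line of the jaws, within the pads' length; the fingertips stand 8 mm ahead of it and the grasp point (between the pads) lies 11 mm behind it; z points along the fingers, y is the direction in which the jaws open and shut (so a half turn about z gives the same grasp; the last joint's range is limited). The gripper opens to 85 mm and grips with 20 to 120 N. Pads are 22 mm wide; open, the fingers measure 114 mm over their backs; the gripper's body (76 mm by 85 mm) begins 54 mm behind the grasp point. The pads swing forward as they close: fully open they stand 13 mm farther back than shut.
Start: joints at [-1.347, 0.313, 0.046, 1.304, 0, 1.431], TCP at [0.205, -0.537, 0.239] pointing down, gripper open.
Joint ranges: [-2.76, 2.76], [-0.86, 1.69], [-1.03, 1.26], [-2.2, 2.34], [-1.47, 1.5], [-3.14, 3.14]. Speed limits (rad/s): [2.57, 2.57, 3.14, 3.14, 3.14, 3.14].

INTERFACE

Orientations are given as a unit quaternion [w, x, y, z].
In Python, from workcell import env gives the robot as it stands. The module is installed in compiled form; this text tells all that it offers.
- The arm moves only by the tool play_rows, never from a script. Its argument "steps" is a list of rows, each an object with "claw": the closure in counts, from 0 (fully open) to 255 (shut); "dp": the shift along the tool's x, y, z in m, a list of three; "angular": the turn, a rotation vector about the tool's x, y, z in degrees, a list of three. In form: [{"claw": claw, "dp": [dx, dy, dz], "angular": [wx, wy, wz]}, ...]. A call has exactly 8 rows; each row shifts and turns the commanded pose from where the row before left it, along the tool's axes as they then stand; what a row does not reach is not made up. A row lasts 1/12 s, in which the tool goes at most 41.7 mm and 7.16 degrees, less where a joint would pass 70% of its speed; a pose out of reach is approached as far as the arm can. A call is refused whole if a number of a shift passes 0.0417 or a number of a turn 7.16, either way. A call with a gripper value outside its range is refused whole. The fingers move at their own pace and stop on an object; "force" is the grip in N (left out, the last holds). Time passes only in rows, so rows that do not move let the fingers close, or fill a call up. It gives the time, the measured TCP pose, the force and the opening at its end, in the units of the state.
- env.get_state(): the state, without advancing time (a new reading comes with each control period).
- env.read_camera(name): name is "scene" or "top" or "wrist"; returns (picture, depth): 384x512x3 uint8, red, green, blue; 384x512 float32, m along the optical axis (not along the pixel's ray), 0 where there is no reading.
- env.calibration(name): a dict with "fx", "fy", "cx", "cy" (pixels), "world_from_camera" (4x4, takes a point from camera to world coordinates); the wrist camera has in their place "hand_eye" (4x4, takes a point from camera to tool coordinates, whose origin is the TCP and whose axes are the flange's). Camera axes: x right, y down, z forward; pixel columns grow to the right and rows downward; lengths in m; the calibration is good to about 2 mm. A picture is of the moment at which its call begins: read the wrist's pose just before it. calibration takes no time and is no camera call.
- env.hand_in(): hands the job in, once; it reports no verdict.
The state is a dict: "clock": time; "joint_pos": joint angles; "qvel": joint speeds; "tau": joint torques, N m; "tcp_pos": TCP position; "orientation": TCP orientation; "wrist_force": force on the tool from outside, world axes, zero at the start; "ft_torque": the same for the moment, N m; "finger_gap": finger opening in m.
Only numpy, scipy, OpenCV 4.12 (cv2) and the standard library are available. Lean on these libraries where they do the work, as an engineer would, in place of code of your own. Each camera call takes 0.05 s, during which the arm holds its last target. There are 200 camera calls.

TASK

Fit the grey flat-sided lamp head into the round bayonet holder on top of the black test box: feel for the two slots with its pins, push it in gently against the spring, twist it a quarter turn clockwise (seen from above) until it springs up into its locking notches, and let go. Do not force it, and leave the other things on the bench where they are.

Things in the scene. Friction and masses are not known exactly. Their poses are not given: they have to be found in the camera images.
- lamp: Loose lamp head, 77 to 154 g, standing upright on its stem on the bench. Origin: centre of the stem's underside; z up along its axis. Steel stem: diameter 35 mm, 0 to 27 mm above the origin, lower edge chamfered 3 mm. A grey flat-sided head above it, with a clear lens on top that ends at 83 mm. It is the same turned half a turn about z.
- pins (a point): On the lamp's axis, 10 mm above its origin, axes as the lamp's: level of the two round steel pins, diameter 6 mm, which stick out of the stem along +x and -x to 24 mm from the axis.
- lamp_head (a point): On the lamp's axis, 55 mm above its origin, axes as the lamp's. The head reaches from 28 mm below to 16 mm above this point and is 46 mm along x, 34 mm along y (two flat sides): grip across y, with the fingertips 17 to 25 mm below this point; lower, they would touch the holder once the lamp is pushed in.
- box: Fixed black test box, 150 mm (x) by 120 mm (y), 50 mm high; origin at the centre of its underside, z up.
- holder (a point): Centre of the box's top face, on the holder's axis; axes as the box's. Heights of the lamp's origin above this point: pins on the rim 23 mm; free in the slots, on the spring plate, 17 mm (stays there if let go); pins on the slot floor 5 mm; can be turned from 8 to 5 mm; locked 12 mm: turned by 75 to 95 degrees (end stop) and let up, the spring lifts it there.
- rim (a point): Centre of the holder's rim, 30 mm above the box. The holder is an upright aluminium tube, inside diameter 39, outside 50 mm. Two opposite slots for the pins, 26 degrees (9.5 mm) wide, run down from the rim, visible from above. The tube is clamped at an unknown angle, not reported: the slots are turned 0.2 to 0.95 rad anticlockwise (from above) from the box's x axis. Pins fit within about 4 degrees.
- plunger (a joint): Spring plate inside the holder, brass disc 24 mm wide: how far it is pressed down (m). 0 when free, 0.005 with the lamp locked, 0.009 to 0.012 while the lamp can be turned. It takes 4.5 N to start and 0.5 N more per mm (about 7 N locked, 9 to 10.5 N while turning). The tube and box should not take more than 50 N from the lamp, nor 15 N from the gripper.
- screwdriver: Screwdriver 150 mm long lying on the bench along its x axis; bystander.
- tin: Round open tin of tip-cleaning wool, diameter 68 mm, 40 mm high; origin at the centre of its underside; bystander.
- blank: Dark steel screw-in blanking plug without pins, diameter 40 mm, 30 mm high; origin at the centre of its underside; bystander.
There are look-alikes about, which are no part of the job. Leave any blue or green look-alike of the lamp alone.

How it is judged:
On the way:
1. the lamp is in the holder, its pins pushed down past the locking height (horizontal distance between lamp and holder below 0.004 m and z of lamp in the frame of holder below 0.0095 m), for 0.1 s.
At the end, for the whole second after the job is handed in: The lamp stands at rest on the holder's axis (within 4 mm), upright (within 0.1 rad), its origin 10.5 to 14 mm above the box's top: sprung up into the locking notches (12 mm). Unlocked it would stand at 17 mm, part-turned below 9 mm (horizontal distance between lamp and holder below 0.004 m and z of lamp in the frame of holder between 0.0105 and 0.014 m and angle between lamp's own z axis and vertical below 0.1 rad and linear speed of lamp below 0.01 m/s); the robot touches nothing.
It fails at once if the lamp is pressed or wrenched on the box or holder with more than 50 N (contact force between lamp and box above 50 N).
It fails at once if the gripper or arm pushes on the box or holder with more than 15 N (contact force between the arm and box above 15 N).
It fails at once if the screwdriver is moved more than 30 mm (distance of screwdriver from where it was at the start of the episode above 0.03 m).
It fails at once if the tin is moved more than 30 mm (distance of tin from where it was at the start of the episode above 0.03 m).
It fails at once if the blank is moved more than 30 mm (distance of blank from where it was at the start of the episode above 0.03 m).
It also fails if it takes over 61 s, if anything falls off the work surface, if the arm or the gripper's body presses on something with over 40 N, if the wrist force passes 120 N, or if a joint passes its speed limit or range.

## Working session

There is one attempt and no reset: what is moved stays moved. The work goes in short steps, Python scripts to look and compute and a tool call to move; the robot and the scene stay as the last step left them, time stands still between calls to the robot, and variables do not carry over. Pictures are saved under pics/ and viewed, about 8 in all and at most 12, crops included, and the job is handed in when it is done.

Besides the shell and the picture viewer there is one more tool, called by a JSON object that holds its "name" and its "arguments", one argument or row to a line. play_rows: Moves the arm, as the interface text tells. Its arguments: {"type":"object","properties":{"steps":{"type":"array","items":{"type":"object","properties":{"claw":{"type":"number"},"dp":{"type":"array","items":{"type":"number"}},"angular":{"type":"array","items":{"type":"number"}}}}},"force":{"type":"number"}},"required":["steps"]}

```bash
mkdir -p pics
cat > h.py <<'E'
import numpy as np,cv2
from workcell import env
from scipy.spatial.transform import Rotation as R
def pose(s):
    T=np.eye(4);q=s['orientation'];T[:3,:3]=R.from_quat([q[1],q[2],q[3],q[0]]).as_matrix();T[:3,3]=s['tcp_pos'];return T
def shot(n):
    s=env.get_state();p,d=env.read_camera(n);c=env.calibration(n)
    W=c['world_from_camera'] if n!='wrist' else pose(s)@np.array(c['hand_eye'])
    return p,d,c,np.array(W)
def ray(c,W,u,v,z):
    d=W[:3,:3]@np.array([(u-c['cx'])/c['fx'],(v-c['cy'])/c['fy'],1]);o=W[:3,3]
    return o+d*(z-o[2])/d[2]
def cloud(d,c,W):
    v,u=np.indices(d.shape);P=np.stack([(u-c['cx'])/c['fx']*d,(v-c['cy'])/c['fy']*d,d],-1)
    return P@W[:3,:3].T+W[:3,3]
E
python3 - <<'E'
from h import *
ims=[]
for n in('top','scene'):
    p,d,c,W=shot(n);np.savez(n,p=p,d=d,W=W,k=[c[x] for x in('fx','fy','cx','cy')]);print(n,c['fx'],W.round(3).tolist())
    cv2.imwrite(f'pics/{n}.png',cv2.resize(p[...,::-1],(800,600)))
print(env.get_state())
E
```

```text
top 353.01318519515166 [[0.003, -0.99, 0.141, 0.478], [-1.0, -0.005, -0.01, -0.039], [0.01, -0.141, -0.99, 0.731], [0.0, 0.0, 0.0, 1.0]]
scene 363.12765949368395 [[0.47, 0.694, -0.546, 1.028], [0.882, -0.36, 0.302, -0.291], [0.013, -0.624, -0.782, 0.703], [0.0, 0.0, 0.0, 1.0]]
{'clock': 0.1, 'joint_pos': array([-1.34658179e+00,  3.13958100e-01,  4.51291946e-02,  1.30359536e+00,
        3.57749410e-05,  1.43119900e+00]), 'qvel': array([-0.00109195, -0.00135724,  0.00283734,  0.00010527,  0.00119118,
        0.00156328]), 'tau': array([ 1.39921827e-03, -4.81723559e+01,  2.99244404e+01,  1.26812179e-02,
       -3.18362036e-04,  1.74999514e-05]), 'tcp_pos': array([ 0.20451535, -0.53694948,  0.23849433]), 'orientation': array([-8.13998660e-04,  9.83500365e-01,  1.80904311e-01, -1.65562238e-05]), 'wrist_force': array([0.43617877, 0.63966297, 0.06803696]), 'ft_torque': array([-0.01593902, -0.03702767, -0.00857126]), 'finger_gap': 0.08556131877092445}
```

View pics/top.png

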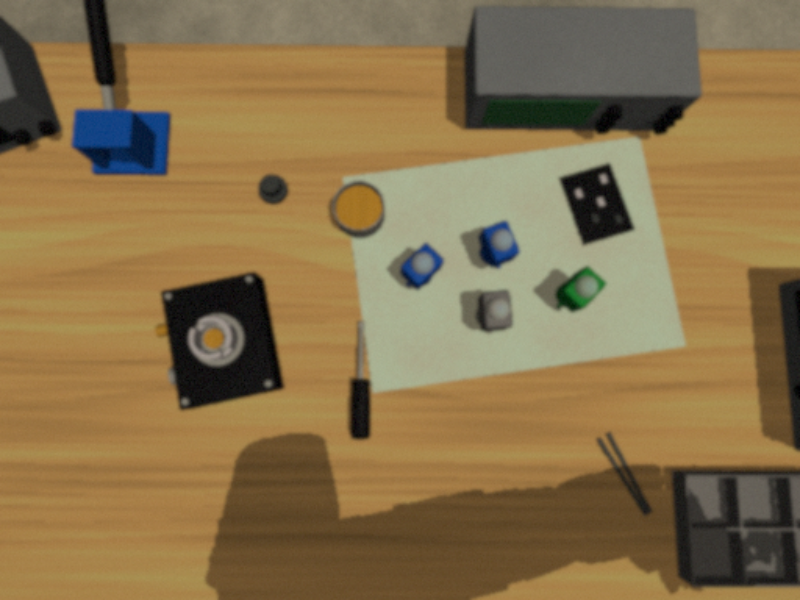

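View pics/scene.png

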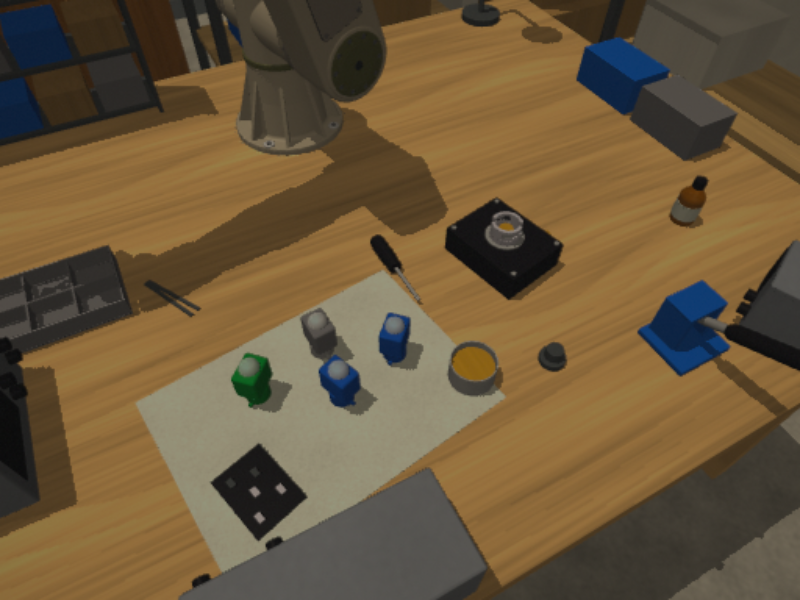

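The top view shows four lamp-like things: grey at (495,309), blue at (421,265) and (499,243), green at (581,288). Only the grey one fits the description. The holder is at (215,340), on the black box. The bystanders are the tin (358,209), the blank (272,188) and the screwdriver (360,380).

Run:
```python
from h import *
for n in('top','scene'):
    f=np.load(n+'.npz');c=dict(zip(('fx','fy','cx','cy'),f['k']));W=f['W'];d=f['d'];p=f['p']
    X=cloud(d,c,W)
    if n=='top':
        l=ray(c,W,495*.64,309*.64,.06);b=ray(c,W,217*.64,340*.64,.08);print('approx',l,b)
    ok=d>0
    m=ok&(np.hypot(X[...,0]-l[0],X[...,1]-l[1])<.045)&(X[...,2]>.03)&(X[...,2]<.09)
    hsv=cv2.cvtColor(p,cv2.COLOR_RGB2HSV)
    m&=hsv[...,1]<90
    P=X[m];print(n,'lamp',m.sum(),P.min(0),P.max(0),P[P[:,2]>.074].mean(0))
    Q=P[(P[:,2]>.060)&(P[:,2]<.075)];r=cv2.minAreaRect((Q[:,:2]*1000).astype(np.float32));print(r)
    m=ok&(np.hypot(X[...,0]-b[0],X[...,1]-b[1])<.13)&(X[...,2]>.042)&(X[...,2]<.058)
    print('box',cv2.minAreaRect((X[m][:,:2]*1000).astype(np.float32)),np.median(X[m][:,2]))
    m=ok&(np.hypot(X[...,0]-b[0],X[...,1]-b[1])<.05)&(X[...,2]>.072)&(X[...,2]<.09)
    print('rim',cv2.minEnclosingCircle((X[m][:,:2]*1000).astype(np.float32)),m.sum(),np.median(X[m][:,2]))
f=np.load('top.npz');p=f['p'][...,::-1]
a=cv2.resize(p[170:230,280:350],None,fx=5.7,fy=5.7,interpolation=2);b=cv2.resize(p[185:250,100:175],None,fx=5.3,fy=5.3,interpolation=2)
h=340;cv2.imwrite('pics/crop.png',np.hstack([a[:h],b[:h]]))
```

```text
approx [ 0.56462004 -0.16821233  0.06      ] [0.523764   0.16416032 0.08      ]
top lamp 519 [ 0.54043726 -0.18625851  0.0309254 ] [ 0.58833013 -0.14962099  0.08534363] [ 0.56333708 -0.16715784  0.0805634 ]
((564.1851196289062, -168.1590118408203), (46.072044372558594, 34.52414321899414), 5.2146830558776855)
box ((527.6102905273438, 173.73297119140625), (150.04965209960938, 120.6462631225586), 12.464923858642578) 0.050574160180208216
rim ((527.5620727539062, 173.7576904296875), 25.34100914001465) 254 0.08011083408984859
scene lamp 462 [ 0.53922492 -0.18340604  0.03077232] [ 0.588725   -0.14784702  0.08570298] [ 0.56723495 -0.1659568   0.08004483]
((563.733642578125, -165.50262451171875), (48.31764221191406, 33.70983123779297), 3.209326982498169)
box ((526.4569091796875, 176.23031616210938), (151.60015869140625, 121.9720687866211), 12.203452110290527) 0.05088142148523089
rim ((526.62646484375, 177.17100524902344), 26.00574493408203) 171 0.07963532792287886
```

View pics/crop.png

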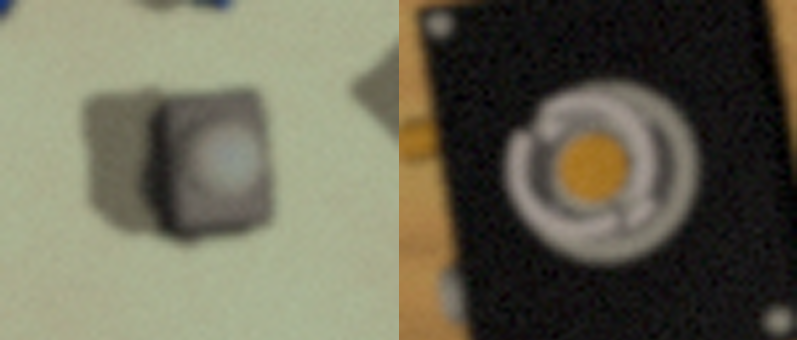

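The crop confirms the lamp: grey, flat-sided, with a lens, and its long side close to world x. The holder's slots show at about (545,130) and (640,215) in the crop. I'll measure the slot angle from depth and brightness on the rim.

Run:
```python
from h import *
print(np.array(env.calibration('wrist')['hand_eye']).round(4).tolist())
f=np.load('top.npz');c=dict(zip(('fx','fy','cx','cy'),f['k']));W=f['W'];d=f['d'];g=cv2.cvtColor(f['p'],cv2.COLOR_RGB2GRAY).astype(np.float32)
Wi=np.linalg.inv(W)
for a in range(0,180,5):
    o=[]
    for b in(a,a+180):
        t=np.radians(b);P=np.array([.5276+.0222*np.cos(t),.1738+.0222*np.sin(t),.08,1]);q=Wi@P
        u,v=q[0]/q[2]*c['fx']+c['cx'],q[1]/q[2]*c['fy']+c['cy']
        o+=[cv2.getRectSubPix(g,(1,1),(u,v))[0,0],d[int(round(v)),int(round(u))]-q[2]]
    print(a,np.round(o,3),end=' | ')
```

```text
[[-0.0004, -0.9593, -0.2823, 0.0714], [1.0, -0.0008, 0.0013, -0.0006], [-0.0015, -0.2823, 0.9593, -0.135], [0.0, 0.0, 0.0, 1.0]]
0 [1.39990e+02 1.00000e-03 1.44444e+02 0.00000e+00] | 5 [1.40693e+02 1.00000e-03 1.43965e+02 0.00000e+00] | 10 [1.42083e+02 0.00000e+00 1.44656e+02 1.00000e-03] | 15 [144.921  -0.    144.795  -0.   ] | 20 [1.42485e+02 0.00000e+00 1.46136e+02 2.00000e-03] | 25 [ 1.37754e+02 -2.00000e-03  1.43898e+02 -1.00000e-03] | 30 [1.35442e+02 0.00000e+00 1.40853e+02 1.00000e-03] | 35 [ 1.21129e+02 -1.00000e-03  1.25030e+02  1.00000e-03] | 40 [1.02675e+02 3.20000e-02 1.08246e+02 5.00000e-03] | 45 [8.45680e+01 2.90000e-02 1.12681e+02 2.70000e-02] | 50 [7.22760e+01 2.80000e-02 1.21703e+02 3.00000e-02] | 55 [6.80250e+01 2.70000e-02 1.29706e+02 2.80000e-02] | 60 [8.49040e+01 2.70000e-02 1.35677e+02 2.70000e-02] | 65 [116.788  -0.    141.924   0.   ] | 70 [ 1.32979e+02 -0.00000e+00  1.46919e+02 -1.00000e-03] | 75 [ 1.39459e+02 -2.00000e-03  1.48070e+02 -1.00000e-03] | 80 [ 1.39165e+02 -1.00000e-03  1.47885e+02 -1.00000e-03] | 85 [137.708  -0.    147.661  -0.   ] | 90 [ 1.3675
[... 282 characters left out ...]
0] | 115 [138.609  -0.    149.179  -0.   ] | 120 [ 1.41415e+02 -0.00000e+00  1.46856e+02  3.00000e-03] | 125 [ 1.40214e+02 -1.00000e-03  1.49547e+02  0.00000e+00] | 130 [ 1.44724e+02 -0.00000e+00  1.47026e+02  1.00000e-03] | 135 [ 1.44393e+02 -3.00000e-03  1.48202e+02 -2.00000e-03] | 140 [1.44450e+02 1.00000e-03 1.47699e+02 0.00000e+00] | 145 [ 1.45317e+02 -1.00000e-03  1.48036e+02 -2.00000e-03] | 150 [147.02   -0.    146.225   0.   ] | 155 [ 1.43816e+02 -1.00000e-03  1.44989e+02 -1.00000e-03] | 160 [ 1.49259e+02 -2.00000e-03  1.46066e+02 -2.00000e-03] | 165 [149.464   0.    146.011  -0.   ] | 170 [ 1.45085e+02 -2.00000e-03  1.43268e+02  2.00000e-03] | 175 [146.998  -0.    142.159  -0.   ] |
```

{"name": "play_rows", "arguments": {
  "steps": [
    {"claw": 0, "dp": [0.0292, -0.0136, 0], "angular": [0, 0, 0]},
    {"claw": 0, "dp": [0.0292, -0.0136, 0], "angular": [0, 0, 0]},
    {"claw": 0, "dp": [0.0292, -0.0136, 0], "angular": [0, 0, 0]},
    {"claw": 0, "dp": [0.0292, -0.0136, 0], "angular": [0, 0, 0]},
    {"claw": 0, "dp": [0.0292, -0.0136, 0], "angular": [0, 0, 0]},
    {"claw": 0, "dp": [0.0292, -0.0136, 0], "angular": [0, 0, 0]},
    {"claw": 0, "dp": [0.0292, -0.0136, 0], "angular": [0, 0, 0]},
    {"claw": 0, "dp": [0.0292, -0.0136, 0], "angular": [0, 0, 0]}
  ]
}}

```text
clock: 0.77
tcp_pos: [0.3849, -0.3511, 0.239]
orientation: [-0.0, 0.984, 0.181, -0.0]
wrist_force: [1.0, -0.2, -0.8]
finger_gap: 0.0855
```

{"name": "play_rows", "arguments": {
  "steps": [
    {"claw": 0, "dp": [0.0292, -0.0136, 0], "angular": [0, 0, 0]},
    {"claw": 0, "dp": [0.0292, -0.0136, 0], "angular": [0, 0, 0]},
    {"claw": 0, "dp": [0.0292, -0.0136, 0], "angular": [0, 0, 0]},
    {"claw": 0, "dp": [0.0292, -0.0136, 0], "angular": [0, 0, 0]},
    {"claw": 0, "dp": [0.0292, -0.0136, 0], "angular": [0, 0, 0]},
    {"claw": 0, "dp": [0.0292, -0.0136, 0], "angular": [0, 0, 0]},
    {"claw": 0, "dp": [0.0292, -0.0136, 0], "angular": [0, 0, 0]},
    {"claw": 0, "dp": [0.0292, -0.0136, 0], "angular": [0, 0, 0]}
  ]
}}

```text
clock: 1.43
tcp_pos: [0.5645, -0.1663, 0.2388]
orientation: [-0.0, 0.983, 0.181, -0.0]
wrist_force: [0.4, -0.4, -0.2]
finger_gap: 0.0852
```

{"name": "play_rows", "arguments": {
  "steps": [
    {"claw": 0, "dp": [0, 0, 0], "angular": [0, 0, -7.1]},
    {"claw": 0, "dp": [0, 0, 0], "angular": [0, 0, -7.1]},
    {"claw": 0, "dp": [0, 0, 0], "angular": [0, 0, -7.1]},
    {"claw": 0, "dp": [0, 0, 0], "angular": [0, 0, -7.1]},
    {"claw": 0, "dp": [0, 0, 0], "angular": [0, 0, -7.1]},
    {"claw": 0, "dp": [0, 0, 0], "angular": [0, 0, -7.1]},
    {"claw": 0, "dp": [0, 0, 0], "angular": [0, 0, -7.1]},
    {"claw": 0, "dp": [0, 0, 0], "angular": [0, 0, -7.1]}
  ]
}}

```text
clock: 2.1
tcp_pos: [0.5635, -0.1676, 0.2387]
orientation: [-0.001, 0.777, 0.629, -0.0]
wrist_force: [-0.7, -0.9, 0.5]
finger_gap: 0.0854
```

{"name": "play_rows", "arguments": {
  "steps": [
    {"claw": 0, "dp": [0, 0, 0], "angular": [0, 0, -7.1]},
    {"claw": 0, "dp": [0, 0, 0], "angular": [0, 0, -7.1]},
    {"claw": 0, "dp": [0, 0, 0], "angular": [0, 0, -7.1]},
    {"claw": 0, "dp": [0, 0, 0], "angular": [0, 0, -7.1]},
    {"claw": 0, "dp": [0, 0, 0], "angular": [0, 0, -7.1]},
    {"claw": 0, "dp": [0, 0, 0], "angular": [0, 0, -7.1]},
    {"claw": 0, "dp": [0, 0, 0], "angular": [0, 0, -7.1]},
    {"claw": 0, "dp": [0, 0, 0], "angular": [0, 0, -7.1]}
  ]
}}

```text
clock: 2.77
tcp_pos: [0.5635, -0.1677, 0.2387]
orientation: [-0.001, 0.384, 0.923, -0.0]
wrist_force: [-0.5, -0.5, 1.1]
finger_gap: 0.0853
```

{"name": "play_rows", "arguments": {
  "steps": [
    {"claw": 0, "dp": [0, 0, 0], "angular": [0, 0, -7.1]},
    {"claw": 0, "dp": [0, 0, 0], "angular": [0, 0, -7.1]},
    {"claw": 0, "dp": [0, 0, 0], "angular": [0, 0, -7.1]},
    {"claw": 0, "dp": [0, 0, 0], "angular": [0, 0, -7.1]},
    {"claw": 0, "dp": [0, 0, 0], "angular": [0, 0, -7.1]},
    {"claw": 0, "dp": [0, 0, 0], "angular": [0, 0, -7.1]},
    {"claw": 0, "dp": [0, 0, 0], "angular": [0, 0, -7.1]},
    {"claw": 0, "dp": [0, 0, 0], "angular": [0, 0, 0]}
  ]
}}

```text
clock: 3.43
tcp_pos: [0.5635, -0.1677, 0.2387]
orientation: [-0.0, -0.038, 0.999, 0.0]
wrist_force: [-0.1, 1.2, -0.0]
finger_gap: 0.0851
```

Run:
```python
from h import *
p,d,c,W=shot('wrist');X=cloud(d,c,W);hsv=cv2.cvtColor(p,cv2.COLOR_RGB2HSV)
m=(d>0)&(np.hypot(X[...,0]-.564,X[...,1]+.167)<.05)&(X[...,2]>.03)&(X[...,2]<.09)&(hsv[...,1]<90)
P=X[m];Q=P[(P[:,2]>.065)&(P[:,2]<.074)]
print(len(P),cv2.minAreaRect((Q[:,:2]*1000).astype(np.float32)),P.min(0),P.max(0))
T=P[P[:,2]>.0735];print('lens',cv2.minEnclosingCircle((T[:,:2]*1000).astype(np.float32)))
s=env.get_state();print(s['tcp_pos'],s['joint_pos'])
cv2.imwrite('pics/w1.png',p[...,::-1])
```

```text
1453 ((563.1611328125, -167.41683959960938), (46.16572189331055, 33.29151153564453), 5.1482744216918945) [ 0.53920601 -0.185057    0.03217149] [ 0.58675719 -0.14907754  0.08486768]
lens ((562.576904296875, -167.19659423828125), 13.381549835205078)
[ 0.56354139 -0.1677022   0.238827  ] [-4.25692432e-01  3.39665131e-01  8.20885924e-02  1.31415263e+00
 -6.84991449e-05 -4.95501992e-01]
```

View pics/w1.png

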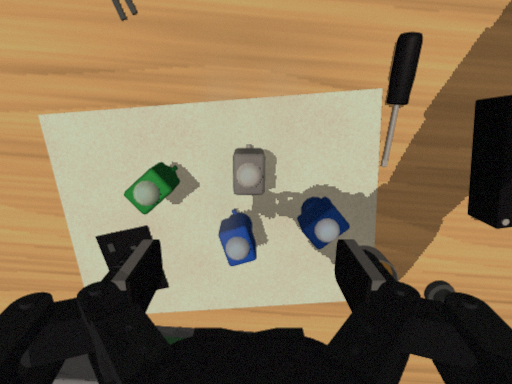

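The wrist view shows the grey lamp at (249,172) and the jaws in line with it. The green and blue neighbours are close, so I'll part-close the jaws before going down.

{"name": "play_rows", "arguments": {
  "force": 60,
  "steps": [
    {"claw": 85, "dp": [0.0005, 0.0003, 0.02], "angular": [0, 0, -0.7]},
    {"claw": 85, "dp": [0, 0, 0.02], "angular": [0, 0, 0]},
    {"claw": 85, "dp": [0, 0, 0.02], "angular": [0, 0, 0]},
    {"claw": 85, "dp": [0, 0, 0.02], "angular": [0, 0, 0]},
    {"claw": 85, "dp": [0, 0, 0.02], "angular": [0, 0, 0]},
    {"claw": 85, "dp": [0, 0, 0.01], "angular": [0, 0, 0]},
    {"claw": 85, "dp": [0, 0, 0], "angular": [0, 0, 0]},
    {"claw": 85, "dp": [0, 0, 0], "angular": [0, 0, 0]}
  ]
}}

```text
clock: 4.15
tcp_pos: [0.563, -0.1674, 0.1292]
orientation: [-0.0, -0.041, 0.999, 0.0]
wrist_force: [-0.6, -0.1, 1.5]
finger_gap: 0.0568
```

{"name": "play_rows", "arguments": {
  "steps": [
    {"claw": 85, "dp": [0, 0, 0.015], "angular": [0, 0, 0]},
    {"claw": 85, "dp": [0, 0, 0.015], "angular": [0, 0, 0]},
    {"claw": 85, "dp": [0, 0, 0.015], "angular": [0, 0, 0]},
    {"claw": 85, "dp": [0, 0, 0.015], "angular": [0, 0, 0]},
    {"claw": 85, "dp": [0, 0, 0.015], "angular": [0, 0, 0]},
    {"claw": 85, "dp": [0, 0, 0.013], "angular": [0, 0, 0]},
    {"claw": 85, "dp": [0, 0, 0], "angular": [0, 0, 0]},
    {"claw": 85, "dp": [0, 0, 0], "angular": [0, 0, 0]}
  ]
}}

```text
clock: 4.82
tcp_pos: [0.5638, -0.1678, 0.0422]
orientation: [0.0, -0.042, 0.999, -0.0]
wrist_force: [-0.5, -0.1, 0.1]
finger_gap: 0.0572
```

{"name": "play_rows", "arguments": {
  "steps": [
    {"claw": 200, "dp": [0, 0, 0], "angular": [0, 0, 0]},
    {"claw": 200, "dp": [0, 0, 0], "angular": [0, 0, 0]},
    {"claw": 200, "dp": [0, 0, 0], "angular": [0, 0, 0]},
    {"claw": 200, "dp": [0, 0, 0], "angular": [0, 0, 0]},
    {"claw": 200, "dp": [0, 0, 0], "angular": [0, 0, 0]},
    {"claw": 200, "dp": [0, 0, 0], "angular": [0, 0, 0]},
    {"claw": 200, "dp": [0, 0, 0], "angular": [0, 0, 0]},
    {"claw": 200, "dp": [0, 0, 0], "angular": [0, 0, 0]}
  ]
}}

```text
clock: 5.48
tcp_pos: [0.5645, -0.1681, 0.0431]
orientation: [0.001, -0.042, 0.999, -0.001]
wrist_force: [-0.5, -0.3, 6.9]
finger_gap: 0.0332
```

{"name": "play_rows", "arguments": {
  "steps": [
    {"claw": 200, "dp": [0, 0, -0.01], "angular": [0, 0, 0]},
    {"claw": 200, "dp": [0, 0, -0.02], "angular": [0, 0, 0]},
    {"claw": 200, "dp": [0, 0, -0.025], "angular": [0, 0, 0]},
    {"claw": 200, "dp": [0, 0, -0.025], "angular": [0, 0, 0]},
    {"claw": 200, "dp": [0, 0, -0.025], "angular": [0, 0, 0]},
    {"claw": 200, "dp": [0, 0, -0.025], "angular": [0, 0, 0]},
    {"claw": 200, "dp": [0, 0, -0.02], "angular": [0, 0, 0]},
    {"claw": 200, "dp": [0, 0, -0.01], "angular": [0, 0, 0]}
  ]
}}

```text
clock: 6.15
tcp_pos: [0.5642, -0.1679, 0.2051]
orientation: [0.002, -0.042, 0.999, -0.001]
wrist_force: [-0.1, 0.6, -0.5]
finger_gap: 0.0331
```

{"name": "play_rows", "arguments": {
  "steps": [
    {"claw": 200, "dp": [-0.002, 0.02, 0], "angular": [0, 0, 0]},
    {"claw": 200, "dp": [-0.002, 0.025, 0], "angular": [0, 0, 0]},
    {"claw": 200, "dp": [-0.002, 0.025, 0], "angular": [0, 0, 0]},
    {"claw": 200, "dp": [-0.002, 0.025, 0], "angular": [0, 0, 0]},
    {"claw": 200, "dp": [-0.002, 0.025, 0], "angular": [0, 0, 0]},
    {"claw": 200, "dp": [-0.002, 0.025, 0], "angular": [0, 0, 0]},
    {"claw": 200, "dp": [-0.002, 0.025, 0], "angular": [0, 0, 0]},
    {"claw": 200, "dp": [-0.002, 0.025, 0], "angular": [0, 0, 0]}
  ]
}}

```text
clock: 6.82
tcp_pos: [0.5621, 0.0293, 0.2009]
orientation: [-0.001, -0.042, 0.999, 0.0]
wrist_force: [-0.3, -0.2, -1.5]
finger_gap: 0.0329
```

{"name": "play_rows", "arguments": {
  "steps": [
    {"claw": 200, "dp": [-0.002, 0.025, 0], "angular": [0, 0, 0]},
    {"claw": 200, "dp": [-0.002, 0.025, 0], "angular": [0, 0, 0]},
    {"claw": 200, "dp": [-0.002, 0.025, 0], "angular": [0, 0, 0]},
    {"claw": 200, "dp": [-0.002, 0.025, 0], "angular": [0, 0, 0]},
    {"claw": 200, "dp": [-0.002, 0.025, 0], "angular": [0, 0, 0]},
    {"claw": 200, "dp": [0, 0.025, 0], "angular": [0, 0, 0]},
    {"claw": 200, "dp": [0, 0, 0], "angular": [0, 0, 0]},
    {"claw": 200, "dp": [0, 0, 0], "angular": [0, 0, 0]}
  ]
}}

```text
clock: 7.48
tcp_pos: [0.5593, 0.1796, 0.2008]
orientation: [-0.001, -0.044, 0.999, -0.0]
wrist_force: [-0.1, -0.3, -0.1]
finger_gap: 0.0333
```

```bash
cat > hol.py <<'E'
from h import *
p,d,c,W=shot('wrist');X=cloud(d,c,W)
r=np.hypot(X[...,0]-.527,X[...,1]-.175)
m=(d>0)&(r<.04)&(X[...,2]>.072)&(X[...,2]<.088);P=X[m]
print(len(P),np.median(P[:,2]));(cx,cy),rr=cv2.minEnclosingCircle((P[:,:2]*1000).astype(np.float32));print('rim',cx,cy,rr)
# algebraic check: outer-edge points per 10deg sector
a=np.degrees(np.arctan2(P[:,1]-cy/1000,P[:,0]-cx/1000))%360;q=np.hypot(P[:,0]-cx/1000,P[:,1]-cy/1000)
for k in range(0,360,10):
    s=(a>=k)&(a<k+10)&(q>.02);print(k,s.sum(),end='; ')
m=(d>0)&(r<.11)&(abs(X[...,2]-.05)<.006);print('\nbox',cv2.minAreaRect((X[m][:,:2]*1000).astype(np.float32)))
s=env.get_state();print(s['tcp_pos'],s['orientation'],s['wrist_force'],s['finger_gap'])
cv2.imwrite('pics/w2.png',p[...,::-1]);np.savez('w2',p=p,d=d,W=W)
E
python3 hol.py
```

```text
994 0.08030133168512354
rim 526.1758422851562 175.25314331054688 25.144678115844727
0 20; 10 25; 20 24; 30 22; 40 0; 50 0; 60 21; 70 23; 80 26; 90 29; 100 26; 110 26; 120 27; 130 27; 140 28; 150 30; 160 30; 170 32; 180 30; 190 29; 200 31; 210 21; 220 0; 230 0; 240 31; 250 25; 260 26; 270 29; 280 25; 290 24; 300 25; 310 26; 320 23; 330 24; 340 23; 350 25; 
box ((526.2827758789062, 175.3203582763672), (150.4358367919922, 120.27442932128906), 12.450809478759766)
[0.55951911 0.17864469 0.2007826 ] [-5.63244015e-04 -4.28785031e-02  9.99080079e-01 -3.33997734e-04] [ 0.37298523  0.07038032 -1.04499378] 0.03336654091071377
```

View pics/w2.png

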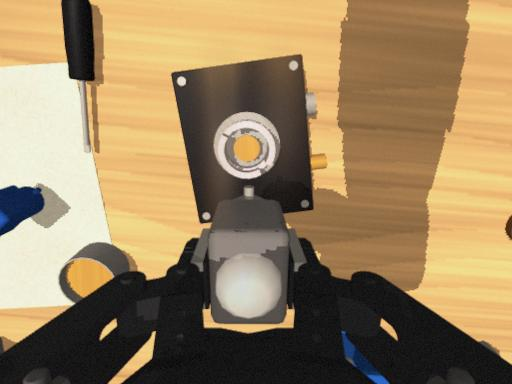

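The wrist view shows the holder at (247,147), with its slots on the diagonal. The held lamp's lens is at (249,287) and a pin at (248,190). I'll measure the lamp with the same camera so that its bias cancels.

Run:
```python
from h import *
f=np.load('w2.npz');p,d,W=f['p'],f['d'],f['W'];c=env.calibration('wrist');X=cloud(d,c,W);s=env.get_state();T=np.linalg.inv(pose(s))
t=X@T[:3,:3].T+T[:3,3]
m=(d>0)&(abs(t[...,1])<.03)&(abs(t[...,0])<.035)&(t[...,2]<.02)&(t[...,2]>-.06)
Q=t[m];print(len(Q),Q.min(0),Q.max(0))
z=Q[:,2];print(np.histogram(z,12))
top=Q[:,2].min();print('top',np.percentile(z,1))
L=Q[z<top+.006];print('lens',L.mean(0),cv2.minEnclosingCircle((L[:,:2]*1000).astype(np.float32)))
Pl=Q[(z>-.034)&(z<-.024)&(abs(Q[:,1])<.0165)];print('plate',cv2.minAreaRect((Pl[:,:2]*1000).astype(np.float32)))
# slot edges from picture: rim ring intensity/ depth, fine
g=X;r=np.hypot(X[...,0]-.5262,X[...,1]-.17525);a=np.degrees(np.arctan2(X[...,1]-.17525,X[...,0]-.5262))
mm=(d>0)&(abs(X[...,2]-.08)<.006)&(r>.0205)&(r<.025)
A=np.sort(a[mm]%360)
for lo in(30,210):
    B=A[(A>lo-15)&(A<lo+55)];i=np.argmax(np.diff(B));print('slot gap',B[i],B[i+1],(B[i]+B[i+1])/2)
# pin in tool frame: points well below/forward
m=(d>0)&(abs(t[...,1])<.012)&(t[...,0]>-.04)&(t[...,0]<.04)&(t[...,2]>.02)&(t[...,2]<.05);print('low',m.sum(),t[m].mean(0) if m.any() else 0,t[m].max(0) if m.any() else 0,t[m].min(0))
```

```text
13669 [-0.02156744 -0.02997869 -0.05998233] [0.02501773 0.02999716 0.01193734]
(array([ 279,  440,  708, 2791, 1935, 4644,  741,  636,  540,  470,  285,
        200]), array([-5.99823296e-02, -5.39890240e-02, -4.79957184e-02, -4.20024128e-02,
       -3.60091073e-02, -3.00158017e-02, -2.40224961e-02, -1.80291905e-02,
       -1.20358850e-02, -6.04257938e-03, -4.92738082e-05,  5.94403177e-03,
        1.19373373e-02]))
top -0.0590610440585153
lens [ 0.01753572  0.00275877 -0.05886494] ((17.506088256835938, 1.4955883026123047), 26.186126708984375)
plate ((1.5972023010253906, -0.002994537353515625), (46.33182907104492, 32.985816955566406), 0.017391031607985497)
slot gap 38.178901081618726 62.50801914854653 50.34346011508263
slot gap 216.62594830846012 241.02402010033683 228.82498420439848
low 216 [0.02067746 0.00148497 0.03202006] [0.02572704 0.01161105 0.03892957] [ 0.01531212 -0.00814385  0.02823932]
```

{"name": "play_rows", "arguments": {
  "steps": [
    {"claw": 200, "dp": [0, 0, 0], "angular": [0, 0, -6.4]},
    {"claw": 200, "dp": [0, 0, 0], "angular": [0, 0, -6.4]},
    {"claw": 200, "dp": [0, 0, 0], "angular": [0, 0, -6.4]},
    {"claw": 200, "dp": [0, 0, 0], "angular": [0, 0, -6.4]},
    {"claw": 200, "dp": [0, 0, 0], "angular": [0, 0, -6.4]},
    {"claw": 200, "dp": [0, 0, 0], "angular": [0, 0, -6.4]},
    {"claw": 200, "dp": [0, 0, 0], "angular": [0, 0, -6.3]},
    {"claw": 200, "dp": [0, 0, 0], "angular": [0, 0, 0]}
  ]
}}

```text
clock: 8.2
tcp_pos: [0.5601, 0.177, 0.2011]
orientation: [-0.0, -0.419, 0.908, -0.0]
wrist_force: [0.3, -0.7, -0.1]
finger_gap: 0.0332
```

```bash
cat >> hol.py <<'E'
A=np.sort(np.degrees(np.arctan2(X[...,1]-cy/1000,X[...,0]-cx/1000))[(d>0)&(abs(X[...,2]-.08)<.006)&(abs(np.hypot(X[...,0]-cx/1000,X[...,1]-cy/1000)-.0228)<.0023)]%360)
for lo in(30,210):
    B=A[(A>lo-15)&(A<lo+55)];i=np.argmax(np.diff(B));print('slot gap',B[i],B[i+1],(B[i]+B[i+1])/2)
T=np.linalg.inv(pose(s));t=X@T[:3,:3].T+T[:3,3]
Q=t[(d>0)&(abs(t[...,1])<.0165)&(abs(t[...,0])<.035)&(t[...,2]>-.034)&(t[...,2]<-.024)]
print('plate',cv2.minAreaRect((Q[:,:2]*1000).astype(np.float32)))
psi=np.degrees(R.from_matrix(pose(s)[:3,:3]).as_matrix()[:2,0]);x=pose(s)[:2,0];print('psi',np.degrees(np.arctan2(x[1],x[0]))%360)
print('holder in tool',(T@[cx/1000,cy/1000,.08,1])[:3])
E
python3 hol.py
```

```text
995 0.08015386474097247
rim 526.1245727539062 174.93638610839844 25.22047233581543
0 24; 10 25; 20 23; 30 16; 40 0; 50 0; 60 21; 70 23; 80 25; 90 25; 100 23; 110 25; 120 26; 130 24; 140 26; 150 26; 160 27; 170 26; 180 29; 190 28; 200 27; 210 30; 220 0; 230 0; 240 27; 250 32; 260 30; 270 34; 280 31; 290 28; 300 28; 310 21; 320 25; 330 24; 340 23; 350 24; 
box ((526.05908203125, 175.10012817382812), (150.1280059814453, 120.4344482421875), 12.522789001464844)
[0.56003988 0.17715778 0.2011276 ] [-3.14832168e-04 -4.17225379e-01  9.08802991e-01 -8.60333303e-05] [ 0.21944391  0.10480779 -1.71765091] 0.03354686990312265
slot gap 36.81673178002489 61.59932433476854 49.20802805739672
slot gap 217.74955771672668 241.693028266385 229.72129299155586
plate ((1.1900558471679688, -0.00732421875), (46.18162155151367, 32.97304916381836), 0.04982685670256615)
psi 229.3190799477803
holder in tool [0.02371413 0.02425884 0.12114548]
```

{"name": "play_rows", "arguments": {
  "steps": [
    {"claw": 200, "dp": [0.0056, 0.0061, 0], "angular": [0, 0, -0.2]},
    {"claw": 200, "dp": [0.0056, 0.0061, 0], "angular": [0, 0, 0]},
    {"claw": 200, "dp": [0.0056, 0.0061, 0.01], "angular": [0, 0, 0]},
    {"claw": 200, "dp": [0.0055, 0.006, 0.015], "angular": [0, 0, 0]},
    {"claw": 200, "dp": [0, 0, 0.02], "angular": [0, 0, 0]},
    {"claw": 200, "dp": [0, 0, 0.015], "angular": [0, 0, 0]},
    {"claw": 200, "dp": [0, 0, 0.011], "angular": [0, 0, 0]},
    {"claw": 200, "dp": [0, 0, 0], "angular": [0, 0, 0]}
  ]
}}

```text
clock: 8.92
tcp_pos: [0.5243, 0.1767, 0.1279]
orientation: [-0.002, -0.42, 0.908, 0.001]
wrist_force: [-0.5, -0.7, -1.1]
finger_gap: 0.0334
```

```bash
python3 hol.py | grep -v ';'
```

```text
791 0.08023197522884296
rim 525.3290405273438 173.531005859375 24.8931941986084
box ((526.016845703125, 174.9340057373047), (149.92169189453125, 119.88615417480469), 12.465527534484863)
[0.52515869 0.17681733 0.1292692 ] [-1.53479015e-03 -4.20123732e-01  9.07465474e-01  3.27610557e-04] [ 0.31013454  0.56303819 -1.26212054] 0.03333216474745513Traceback (most recent call last):
  File "hol.py", line 15, in <module>
    B=A[(A>lo-15)&(A<lo+55)];i=np.argmax(np.diff(B));print('slot gap',B[i],B[i+1],(B[i]+B[i+1])/2)
                               ~~~~~~~~~^^^^^^^^^^^^
    return _wrapfunc(a, 'argmax', axis=axis, out=out, **kwds)
    return bound(*args, **kwds)
ValueError: attempt to get argmax of an empty sequence
```

{"name": "play_rows", "arguments": {
  "steps": [
    {"claw": 200, "dp": [0, 0, 0], "angular": [0, 0, 0]},
    {"claw": 200, "dp": [0, 0, 0], "angular": [0, 0, 0]},
    {"claw": 200, "dp": [0, 0, 0], "angular": [0, 0, 0]},
    {"claw": 200, "dp": [0, 0, 0], "angular": [0, 0, 0]},
    {"claw": 200, "dp": [0, 0, 0.001], "angular": [0, 0, 0]},
    {"claw": 200, "dp": [0, 0, 0], "angular": [0, 0, 0]},
    {"claw": 200, "dp": [0, 0, 0], "angular": [0, 0, 0]},
    {"claw": 200, "dp": [0, 0, 0], "angular": [0, 0, 0]}
  ]
}}

```text
clock: 9.63
tcp_pos: [0.5271, 0.1771, 0.1293]
orientation: [-0.0, -0.421, 0.907, -0.0]
wrist_force: [-0.2, 0.8, -1.3]
finger_gap: 0.0334
```

Run:
```python
from h import *
s=env.get_state();print(s['tcp_pos'],s['wrist_force'])
p,d,c,W=shot('wrist');X=cloud(d,c,W)
m=(d>0)&(abs(X[...,2]-.05)<.006)&(np.hypot(X[...,0]-.527,X[...,1]-.175)<.11);print('box',cv2.minAreaRect((X[m][:,:2]*1000).astype(np.float32)))
T=np.linalg.inv(pose(s));t=X@T[:3,:3].T+T[:3,3]
Q=t[(d>0)&(abs(t[...,1])<.0165)&(abs(t[...,0])<.035)&(t[...,2]>-.034)&(t[...,2]<-.024)]
print('plate',cv2.minAreaRect((Q[:,:2]*1000).astype(np.float32)),'holder in tool',T@[.5261,.1750,.08,1])
cv2.imwrite('pics/w3.png',p[...,::-1])
```

```text
[0.52710966 0.17710109 0.12926814] [-0.16603501  0.82763523 -1.34585483]
box ((526.1085205078125, 174.97958374023438), (150.02955627441406, 120.07872772216797), 12.518799781799316)
plate ((1.0391101837158203, 0.0004329681396484375), (46.42835235595703, 32.990116119384766), 0.004909839015454054) holder in tool [ 2.25179375e-03 -5.84301511e-04  4.92683659e-02  1.00000000e+00]
```

View pics/w3.png

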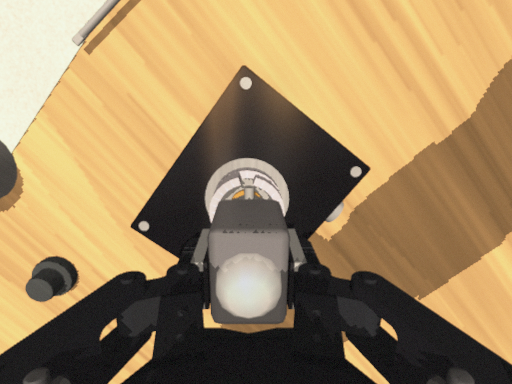

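The pin at (248,188) lines up with the slot at (247,180). The correction needed is only 1 mm, so I'll lower it slowly.

{"name": "play_rows", "arguments": {
  "steps": [
    {"claw": 200, "dp": [0.001, -0.0005, 0.0], "angular": [0, 0, 0]},
    {"claw": 200, "dp": [0, 0, 0.002], "angular": [0, 0, 0]},
    {"claw": 200, "dp": [0, 0, 0.002], "angular": [0, 0, 0]},
    {"claw": 200, "dp": [0, 0, 0.002], "angular": [0, 0, 0]},
    {"claw": 200, "dp": [0, 0, 0.002], "angular": [0, 0, 0]},
    {"claw": 200, "dp": [0, 0, 0.002], "angular": [0, 0, 0]},
    {"claw": 200, "dp": [0, 0, 0.001], "angular": [0, 0, 0]},
    {"claw": 200, "dp": [0, 0, 0], "angular": [0, 0, 0]}
  ]
}}

```text
clock: 10.35
tcp_pos: [0.5266, 0.176, 0.1178]
orientation: [-0.0, -0.421, 0.907, 0.0]
wrist_force: [0.4, -0.2, -2.1]
finger_gap: 0.0333
```

{"name": "play_rows", "arguments": {
  "steps": [
    {"claw": 200, "dp": [0, 0, 0.001], "angular": [0, 0, 0]},
    {"claw": 200, "dp": [0, 0, 0.001], "angular": [0, 0, 0]},
    {"claw": 200, "dp": [0, 0, 0.001], "angular": [0, 0, 0]},
    {"claw": 200, "dp": [0, 0, 0.001], "angular": [0, 0, 0]},
    {"claw": 200, "dp": [0, 0, 0.001], "angular": [0, 0, 0]},
    {"claw": 200, "dp": [0, 0, 0], "angular": [0, 0, 0]},
    {"claw": 200, "dp": [0, 0, 0], "angular": [0, 0, 0]},
    {"claw": 200, "dp": [0, 0, 0], "angular": [0, 0, 0]}
  ]
}}

```text
clock: 11.02
tcp_pos: [0.5269, 0.176, 0.1133]
orientation: [0.0, -0.421, 0.907, -0.0]
wrist_force: [1.0, 0.2, -0.7]
finger_gap: 0.0331
```

{"name": "play_rows", "arguments": {
  "steps": [
    {"claw": 200, "dp": [0, 0, 0.001], "angular": [0, 0, 0]},
    {"claw": 200, "dp": [0, 0, 0.001], "angular": [0, 0, 0]},
    {"claw": 200, "dp": [0, 0, 0.001], "angular": [0, 0, 0]},
    {"claw": 200, "dp": [0, 0, 0.001], "angular": [0, 0, 0]},
    {"claw": 200, "dp": [0, 0, 0.001], "angular": [0, 0, 0]},
    {"claw": 200, "dp": [0, 0, 0.001], "angular": [0, 0, 0]},
    {"claw": 200, "dp": [0, 0, 0], "angular": [0, 0, 0]},
    {"claw": 200, "dp": [0, 0, 0], "angular": [0, 0, 0]}
  ]
}}

```text
clock: 11.68
tcp_pos: [0.5269, 0.176, 0.1076]
orientation: [0.0, -0.421, 0.907, -0.0]
wrist_force: [-1.0, -0.4, 5.4]
finger_gap: 0.0335
```

{"name": "play_rows", "arguments": {
  "steps": [
    {"claw": 200, "dp": [0, 0, 0.001], "angular": [0, 0, 0]},
    {"claw": 200, "dp": [0, 0, 0.001], "angular": [0, 0, 0]},
    {"claw": 200, "dp": [0, 0, 0.001], "angular": [0, 0, 0]},
    {"claw": 200, "dp": [0, 0, 0.001], "angular": [0, 0, 0]},
    {"claw": 200, "dp": [0, 0, 0.001], "angular": [0, 0, 0]},
    {"claw": 200, "dp": [0, 0, 0], "angular": [0, 0, 0]},
    {"claw": 200, "dp": [0, 0, 0], "angular": [0, 0, 0]},
    {"claw": 200, "dp": [0, 0, 0], "angular": [0, 0, 0]}
  ]
}}

```text
clock: 12.35
tcp_pos: [0.5269, 0.1761, 0.1028]
orientation: [0.0, -0.421, 0.907, -0.0]
wrist_force: [-2.2, -0.6, 6.2]
finger_gap: 0.0334
```

{"name": "play_rows", "arguments": {
  "steps": [
    {"claw": 200, "dp": [0, 0, 0.001], "angular": [0, 0, 0]},
    {"claw": 200, "dp": [0, 0, 0.001], "angular": [0, 0, 0]},
    {"claw": 200, "dp": [0, 0, 0.001], "angular": [0, 0, 0]},
    {"claw": 200, "dp": [0, 0, 0.001], "angular": [0, 0, 0]},
    {"claw": 200, "dp": [0, 0, 0.0005], "angular": [0, 0, 0]},
    {"claw": 200, "dp": [0, 0, 0], "angular": [0, 0, 0]},
    {"claw": 200, "dp": [0, 0, 0], "angular": [0, 0, 0]},
    {"claw": 200, "dp": [0, 0, 0], "angular": [0, 0, 0]}
  ]
}}

```text
clock: 13.02
tcp_pos: [0.5269, 0.1761, 0.0986]
orientation: [0.0, -0.421, 0.907, -0.0]
wrist_force: [-3.5, -1.0, 9.7]
finger_gap: 0.0334
```

```bash
cat > lamp.py <<'E'
from h import *
s=env.get_state();print(s['clock'],s['tcp_pos'],s['wrist_force'],s['ft_torque'],s['joint_pos'][5])
p,d,c,W=shot('wrist');X=cloud(d,c,W);T=np.linalg.inv(pose(s));t=X@T[:3,:3].T+T[:3,3]
Q=t[(d>0)&(abs(t[...,1])<.0165)&(abs(t[...,0])<.035)&(t[...,2]>-.036)&(t[...,2]<-.02)]
print('plate',cv2.minAreaRect((Q[:,:2]*1000).astype(np.float32)),np.median(Q[:,2]))
q=T@[.5261,.175,.05,1];print('holder in tool',q)
E
python3 lamp.py
```

```text
13.0167 [0.52693446 0.17606353 0.09859948] [-3.53755043 -0.99730651  9.66744336] [-0.15491163  0.69008971  0.01336182] -0.6902272208189412
plate ((1.1536483764648438, -0.009672164916992188), (46.33806228637695, 32.97593688964844), 0.028058476746082306) -0.02808895785472522
holder in tool [ 1.37259947e-03 -2.29510194e-05  4.85988900e-02  1.00000000e+00]
```

{"name": "play_rows", "arguments": {
  "steps": [
    {"claw": 200, "dp": [0, -0.0001, 0], "angular": [0, 0, 5]},
    {"claw": 200, "dp": [0, -0.0001, 0], "angular": [0, 0, 5]},
    {"claw": 200, "dp": [0, -0.0001, 0], "angular": [0, 0, 5]},
    {"claw": 200, "dp": [0, -0.0001, 0], "angular": [0, 0, 5]},
    {"claw": 200, "dp": [0, 0, 0], "angular": [0, 0, 0]},
    {"claw": 200, "dp": [0, 0, 0], "angular": [0, 0, 0]},
    {"claw": 200, "dp": [0, 0, 0], "angular": [0, 0, 0]},
    {"claw": 200, "dp": [0, 0, 0], "angular": [0, 0, 0]}
  ]
}}

```text
clock: 13.73
tcp_pos: [0.5286, 0.176, 0.0991]
orientation: [0.002, -0.257, 0.967, -0.0]
wrist_force: [-0.9, 0.5, 9.4]
finger_gap: 0.033
```

```bash
python3 lamp.py
```

```text
13.7333 [0.52864188 0.17603201 0.09914801] [-0.86323169  0.46022067  9.37277667] [-0.06612435  0.1365923   0.02248988] -0.3416877333113171
plate ((1.2057933807373047, -0.000736236572265625), (32.971187591552734, 46.705833435058594), 89.96282958984375) -0.02812672912418003
holder in tool [2.88598199e-03 4.24635193e-04 4.91380056e-02 1.00000000e+00]
```

{"name": "play_rows", "arguments": {
  "steps": [
    {"claw": 200, "dp": [0.0005, -0.0001, 0.0002], "angular": [0, 0, 5]},
    {"claw": 200, "dp": [0.0005, -0.0001, 0], "angular": [0, 0, 5]},
    {"claw": 200, "dp": [0, -0.0001, 0], "angular": [0, 0, 5]},
    {"claw": 200, "dp": [0, -0.0001, 0], "angular": [0, 0, 5]},
    {"claw": 200, "dp": [0, -0.0001, 0], "angular": [0, 0, 5]},
    {"claw": 200, "dp": [0, -0.0001, 0], "angular": [0, 0, 5]},
    {"claw": 200, "dp": [0, 0, 0], "angular": [0, 0, 0]},
    {"claw": 200, "dp": [0, 0, 0], "angular": [0, 0, 0]}
  ]
}}

```text
clock: 14.45
tcp_pos: [0.5285, 0.175, 0.0992]
orientation: [0.002, 0.002, 1.0, 0.0]
wrist_force: [1.4, -0.1, 8.1]
finger_gap: 0.0337
```

```bash
python3 lamp.py
```

```text
14.45 [0.52846487 0.17498108 0.09916078] [ 1.42934709 -0.11231591  8.12230816] [-0.06798795 -0.07037872 -0.08634033] 0.18056232800038186
plate ((1.597452163696289, 0.001865386962890625), (32.99243927001953, 46.29410171508789), 89.98751068115234) -0.02815600851402561
holder in tool [ 2.59238352e-03 -2.22389622e-05  4.91493090e-02  1.00000000e+00]
```

Turned 50° so far, with low torque. Continuing.

{"name": "play_rows", "arguments": {
  "steps": [
    {"claw": 200, "dp": [0.0004, -0.0001, 0.0003], "angular": [0, 0, 5]},
    {"claw": 200, "dp": [0.0004, -0.0001, 0], "angular": [0, 0, 5]},
    {"claw": 200, "dp": [0, -0.0001, 0], "angular": [0, 0, 5]},
    {"claw": 200, "dp": [0, -0.0001, 0], "angular": [0, 0, 5]},
    {"claw": 200, "dp": [0, -0.0001, 0], "angular": [0, 0, 5]},
    {"claw": 200, "dp": [0, 0, 0], "angular": [0, 0, 4]},
    {"claw": 200, "dp": [0, 0, 0], "angular": [0, 0, 0]},
    {"claw": 200, "dp": [0, 0, 0], "angular": [0, 0, 0]}
  ]
}}

```text
clock: 15.17
tcp_pos: [0.5276, 0.1745, 0.0989]
orientation: [0.002, 0.253, 0.968, 0.001]
wrist_force: [0.3, 0.7, 8.6]
finger_gap: 0.0331
```

```bash
python3 lamp.py
```

```text
15.1667 [0.52763051 0.1744889  0.09887227] [0.30862798 0.68429803 8.56441436] [-0.10632575 -0.0773002  -0.00622079] 0.6861141769602426
plate ((1.5332355499267578, 0.0007381439208984375), (46.3511848449707, 32.99789047241211), 0.0146713238209486) -0.028186238453319648
holder in tool [ 1.77650772e-03 -4.34401342e-04  4.88646899e-02  1.00000000e+00]
```

{"name": "play_rows", "arguments": {
  "steps": [
    {"claw": 200, "dp": [0, 0, 0], "angular": [0, 0, 3]},
    {"claw": 200, "dp": [0, 0, 0], "angular": [0, 0, 3]},
    {"claw": 200, "dp": [0, 0, 0], "angular": [0, 0, 0]},
    {"claw": 200, "dp": [0, 0, 0], "angular": [0, 0, 0]},
    {"claw": 200, "dp": [0, 0, -0.001], "angular": [0, 0, 0]},
    {"claw": 200, "dp": [0, 0, -0.001], "angular": [0, 0, 0]},
    {"claw": 200, "dp": [0, 0, -0.001], "angular": [0, 0, 0]},
    {"claw": 200, "dp": [0, 0, 0], "angular": [0, 0, 0]}
  ]
}}

```text
clock: 15.88
tcp_pos: [0.5276, 0.1744, 0.1019]
orientation: [0.002, 0.303, 0.953, 0.001]
wrist_force: [1.8, -0.7, 7.4]
finger_gap: 0.0334
```

```bash
python3 lamp.py
```

```text
15.8833 [0.52759597 0.17444777 0.10186451] [ 1.84117099 -0.66434999  7.41165265] [-0.13716708 -0.16351087 -0.0420857 ] 0.7905940452094852
plate ((1.4984569549560547, 0.0041637420654296875), (32.9864501953125, 46.764522552490234), 89.98869323730469) -0.028173461889002507
holder in tool [ 1.72498922e-03 -5.69014297e-04  5.18572210e-02  1.00000000e+00]
```

{"name": "play_rows", "arguments": {
  "steps": [
    {"claw": 200, "dp": [0, 0, -0.001], "angular": [0, 0, 0]},
    {"claw": 200, "dp": [0, 0, -0.001], "angular": [0, 0, 0]},
    {"claw": 200, "dp": [0, 0, -0.0005], "angular": [0, 0, 0]},
    {"claw": 200, "dp": [0, 0, 0], "angular": [0, 0, 0]},
    {"claw": 200, "dp": [0, 0, 0], "angular": [0, 0, 0]},
    {"claw": 200, "dp": [0, 0, 0], "angular": [0, 0, 0]},
    {"claw": 200, "dp": [0, 0, 0], "angular": [0, 0, 0]},
    {"claw": 200, "dp": [0, 0, 0], "angular": [0, 0, 0]}
  ]
}}

```text
clock: 16.6
tcp_pos: [0.5276, 0.1744, 0.104]
orientation: [0.002, 0.303, 0.953, 0.001]
wrist_force: [1.8, -0.9, 5.8]
finger_gap: 0.0337
```

```bash
python3 lamp.py
```

```text
16.6 [0.52757328 0.17444132 0.10400151] [ 1.84989523 -0.87870755  5.78358987] [-0.07942179 -0.32148939 -0.05068412] 0.7906038204754706
plate ((1.4483604431152344, 0.0036220550537109375), (46.66940689086914, 32.993289947509766), 0.020814111456274986) -0.028163577531897674
holder in tool [ 1.70914223e-03 -5.49391204e-04  5.39946584e-02  1.00000000e+00]
```

{"name": "play_rows", "arguments": {
  "steps": [
    {"claw": 150, "dp": [0, 0, 0], "angular": [0, 0, 0]},
    {"claw": 85, "dp": [0, 0, 0], "angular": [0, 0, 0]},
    {"claw": 60, "dp": [0, 0, 0], "angular": [0, 0, 0]},
    {"claw": 60, "dp": [0, 0, 0], "angular": [0, 0, 0]},
    {"claw": 60, "dp": [0, 0, 0], "angular": [0, 0, 0]},
    {"claw": 60, "dp": [0, 0, 0], "angular": [0, 0, 0]},
    {"claw": 60, "dp": [0, 0, 0], "angular": [0, 0, 0]},
    {"claw": 60, "dp": [0, 0, 0], "angular": [0, 0, 0]}
  ]
}}

```text
clock: 17.32
tcp_pos: [0.5254, 0.1742, 0.1027]
orientation: [-0.0, 0.303, 0.953, -0.0]
wrist_force: [-0.3, 0.2, 0.1]
finger_gap: 0.0655
```

{"name": "play_rows", "arguments": {
  "steps": [
    {"claw": 60, "dp": [0, 0, -0.01], "angular": [0, 0, 0]},
    {"claw": 60, "dp": [0, 0, -0.02], "angular": [0, 0, 0]},
    {"claw": 60, "dp": [0, 0, -0.02], "angular": [0, 0, 0]},
    {"claw": 60, "dp": [0, 0, -0.02], "angular": [0, 0, 0]},
    {"claw": 60, "dp": [0, 0, -0.02], "angular": [0, 0, 0]},
    {"claw": 60, "dp": [0, 0, -0.01], "angular": [0, 0, 0]},
    {"claw": 60, "dp": [0, 0, 0], "angular": [0, 0, 0]},
    {"claw": 60, "dp": [0, 0, 0], "angular": [0, 0, 0]}
  ]
}}

```text
clock: 17.98
tcp_pos: [0.5258, 0.1743, 0.2031]
orientation: [0.001, 0.303, 0.953, 0.0]
wrist_force: [-0.5, 0.4, 0.6]
finger_gap: 0.0653
```

Run:
```python
from h import *
s=env.get_state();print(s['clock'],s['tcp_pos'],s['wrist_force'],s['finger_gap'])
p,d,c,W=shot('wrist');X=cloud(d,c,W);r=np.hypot(X[...,0]-.5265,X[...,1]-.175)
Q=X[(d>0)&(r<.035)&(X[...,2]>.126)&(X[...,2]<.16)]
b=X[(d>0)&(abs(X[...,2]-.05)<.006)&(r<.11)];h=np.histogram(Q[:,2],17,(.126,.16));print(h[0],h[1].round(3))
pl=Q[(Q[:,2]>.128)&(Q[:,2]<.139)];print('plate',np.median(pl[:,2]),cv2.minAreaRect((pl[:,:2]*1000).astype(np.float32)),'top',Q[:,2].max(),'box',np.median(b[:,2]),cv2.minAreaRect((b[:,:2]*1000).astype(np.float32)))
cv2.imwrite('pics/w4.png',p[...,::-1])
```

```text
17.9833 [0.52578732 0.17434201 0.20312169] [-0.45537173  0.39084089  0.6410584 ] 0.06532431091576621
[ 27  59 206 996 338  64  90 236 226 380  34   0   0   0   0   0   0] [0.126 0.128 0.13  0.132 0.134 0.136 0.138 0.14  0.142 0.144 0.146 0.148
 0.15  0.152 0.154 0.156 0.158 0.16 ]
plate 0.13334318373119566 ((526.3145751953125, 175.7869110107422), (33.8371696472168, 45.486873626708984), 54.158260345458984) top 0.14732273653026198 box 0.05044487382876062 ((526.2091674804688, 175.42803955078125), (149.84490966796875, 119.85342407226562), 12.471083641052246)
```

View pics/w4.png

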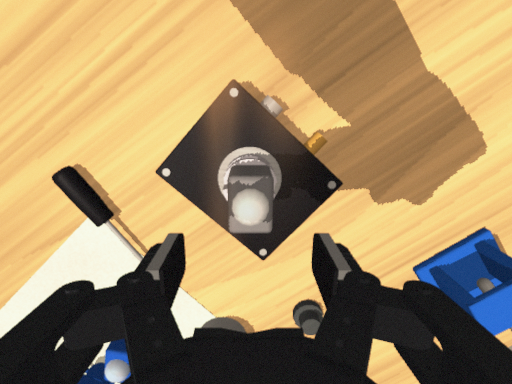

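The lamp stands in the holder at (250,200). Its top plate is 82.9 mm above the box top, so the origin is at 11.9 mm (locked is 12 mm), about 0.4 mm off the axis.

```bash
python3 -c "
from h import *
print(env.hand_in())"
```

```text
the job is handed in; nothing more can be done
None
```

The grey lamp is fitted and locked in the holder, and the job is handed in at about 18 s of the 61 s allowed. I gripped it across its flats and lined the pins up with the slots at about 49.5° in the world frame. I then pushed it down to about 5.7 mm, turned it 85° clockwise, let it rise with the spring and released it.

- **Last checks:** the wrist camera put the lamp's origin at about 11.9 mm above the box top (locked is 12 mm) and about 0.4 mm off the holder's axis. I did not measure its tilt.
- **Forces:** wrist force readings, taken at the end of each move, stayed below about 11 N, and the reading was near zero once the gripper was clear.
- **Bystanders:** I did not re-measure the screwdriver, tin and blank, but the arm never went near them.
- **Disagreements:** the first top and scene views differed by 2–3 mm on the holder's centre, so I used the wrist camera instead. The camera put the tool up to about 1.7 mm off-centre during the twist, with no notable side force, and it was nudged back. One close-range script stopped with an error when the lamp hid the rim, so I switched to the box outline.

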